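Centre the drum cheese on its plinth and close the cover

ROBOT

A 6-joint arm with a two-finger parallel gripper is mounted at the origin on a cart in front of the work surface, level with it; the furniture and walls round the work are solid. World frame = base frame: x ahead of the robot, y to its left, z up, the work surface at z = 0. Lengths are in m, angles in rad, forces in N, time in s.
With the tool pointing down it reaches from about 0.3 to 0.775 m from the base axis. Payload 14.6 kg.
Tool frame: the origin (TCP) lies on the centre line of the jaws, within the pads' length; the fingertips stand 25 mm ahead of it and the grasp point (between the pads) lies 6 mm ahead of it (manip.tip_extent is the distance from the TCP to the fingertips, in m); z points along the fingers, y is the line along which they close (so a half turn about z gives the same grasp; the last joint's range is limited). The gripper opens to 94 mm and grips with 3 to 60 N. Pads are 16 mm wide; open, the fingers measure 119 mm over their backs; the gripper's body (75 mm by 177 mm) begins 78 mm behind the grasp point.
Start: joints at [-1.18, 0.3, 1.521, -0, 1.321, -0.067], TCP at [0.243, -0.493, 0.23] pointing down, gripper open.
Joint ranges: [-3.03, 3.03], [-0.79, 2.21], [0.23, 2.52], [-1.04, 4.18], [0, 3.07], [-2.55, 2.55]. Speed limits (rad/s): [2.22, 2.22, 2.57, 3.14, 3.14, 3.14].

INTERFACE

Orientations are given as a 3x3 rotation matrix whose columns are the frame's x, y, z axes.
In Python, from station import manip, viewer gives the robot as it stands.
- The arm moves only by the shell command python3 -m pendant 'ROWS' [OPENING]. ROWS is JSON, a list of rows, each a list of 6 numbers: the shift along the tool's x, y, z normalised to -1 to 1, where 1 is 10 cm, then the turn, a rotation vector about the tool's x, y, z normalised to -1 to 1, where 1 is 30 degrees. A call has 1 to 20 rows; each row is the pose to reach, as a shift and turn from the pose commanded when the call began, along the tool's axes at that moment; what a row does not reach only later rows make up. A row lasts 1/10 s, in which the tool goes at most 50 mm and 8.59 degrees, less where a joint would pass 70% of its speed; a pose out of reach is approached as far as the arm can. A call with a number of a shift or a turn outside -1 to 1 is refused whole. A call with a gripper value outside its range is refused whole. OPENING is the finger opening in mm, from 0 to 94, set as the call begins (- or left out, the last holds). The fingers move at their own pace and stop on an object; the grip force is fixed at half the most. Time passes only in rows, so rows that repeat a pose let the fingers close. It gives the time, the measured TCP pose, the force, the opening and the grip force at its end, in the units of the state.
- manip.state(): the state, without advancing time (a new reading comes with each control period).
- viewer.read_camera(name): name is "scene" or "top" or "wrist"; returns a dict with "img" (480x640x3 uint8, red, green, blue), "fx", "fy", "cx", "cy" (pixels), "k1" (the pictures are not rectified: a ray, as slopes to the right and down, at radius r is drawn at 1 + k1 r^2 times it, then the intrinsics apply), "rvec" (rotation vector, rad) and "tvec" (3), from world to camera coordinates, as OpenCV has them; the wrist camera has in their place "T_tool_cam" (4x4, takes a point from camera to tool coordinates, whose origin is the TCP and whose axes are the flange's). Camera axes: x right, y down, z forward; pixel columns grow to the right and rows downward; lengths in m; the calibration is good to about 2 mm. A picture is of the moment at which its call begins: read the wrist's pose just before it. There is no depth.
- manip.finish_job(): hands the job in; it is judged then, once.
The state is a dict: "clock": time; "q": joint angles; "qd": joint speeds; "tau": joint torques, N m; "eef_pos": TCP position; "orientation": TCP orientation; "wrist_force": force on the tool from outside, world axes, zero at the start; "wrist_torque": the same for the moment, N m; "gripper_width": finger opening in m; "grasp_force": force on a finger pad.
Only numpy, scipy, OpenCV 4.12 (cv2) and the standard library are available. Lean on these libraries where they do the work, as an engineer would, in place of code of your own. Each camera call takes 0.05 s, during which the arm holds its last target. There are 200 camera calls.

TASK

The drum cheese was put down off-centre and sits precariously on the little marble plinth of the display stand. Nudge it with light taps until it stands centred on the plinth, upright, without gripping, lifting or toppling it (it tips most easily when pushed high up). Then push the stand's open clear cover over and press it fully shut, without slamming it or letting it touch the cheese, and leave the things around it where they are.

Things in the scene. Friction and masses are not known exactly. Their poses are not given: they have to be found in the camera images.
- stand: fixed display stand: wooden board 166 x 124 mm, its top 12 mm above the counter, with a marble plinth in the middle and a hinged clear cover. Origin at the counter's height under the centre of board and plinth; own +x points to the hinge at the back edge, own y is parallel to the hinge, z up. The hinge axis lies 70 mm along own +x, 27 mm above the counter
- plinth_top (a point): centre of the top face of the round marble plinth on the stand: 46 mm across (54 mm at its foot), top 24 mm above the counter and 12 mm above the board
- drum_cheese: the pale drum-shaped goat cheese on the plinth, 64 x 62 mm across (sides upright from 6 to 50 mm above its foot), 72 mm tall, about 0.21 kg. Its foot is uneven: it rocks a few degrees, slides at 1 to 2 N, and may tip if pushed high up or toward the plinth's edge; push within 25 mm of its foot. Origin: centre of its underside. It starts 11 to 18 mm off the plinth's centre, away from the hinge
- cover (a joint): angle of the clear cover (a box 134 long x 108 wide x 98 mm high, 3 mm walls, dark steel edges, small lift lip at the front) about its hinge: 0 is shut, rim down on the board; it grows as it opens, stop at 1.8 rad. It starts about upright (1.5 to 1.75). The hinge is stiff: the cover stays wherever it is left; about 3 N near its front edge moves it, so push it all the way down
- cover_press (a point): point on the outside of the cover's top panel, middle line, 20 mm from the front edge; pushing here turns the cover. It is 118 mm from the hinge axis along the cover and 83 mm outward. Shut: 48 mm from the stand's centre along its own -x, 110 mm above the counter. Open: on the far side of the cover from the cheese. Fixed cheeses up to 70 mm high stand left of the open cover
- price_stand: bystander: black price card on a thin post with a round foot 42 mm across, 106 mm tall, behind the stand. Origin at the centre of the foot's underside
- spare_drum: bystander: another drum cheese, 62 mm across and 72 mm tall, behind the stand on the counter. Origin at the centre of its underside
- ash_pyramid: bystander: grey truncated pyramid cheese, 57 x 63 x 52 mm, on the counter to the right of the stand. Origin at the centre of its underside

How it is judged:
On the way, in this order (a step that is already met when the one before it is completed fails the run):
1. the cheese stands at rest and upright, centred on the plinth, while the cover is still open (horizontal distance between drum_cheese and plinth_top below 0.006 m and angle between drum_cheese's own z axis and vertical below 0.06 rad and linear speed of drum_cheese below 0.01 m/s and contact force between the fingers and drum_cheese below 0.05 N and value of joint cover above 1.2 rad), for 0.3 s.
2. the cover is pushed shut (value of joint cover below 0.04 rad), for 0.2 s.
At the end, for the whole second after the job is handed in: The cheese stands upright (within 0.06 rad) and at rest on the plinth, its centre within 6 mm of the plinth's centre, and the cover is shut (joint below 0.04 rad) (value of joint cover below 0.04 rad and horizontal distance between drum_cheese and plinth_top below 0.006 m and z of drum_cheese in the frame of plinth_top between -0.003 and 0.004 m and angle between drum_cheese's own z axis and vertical below 0.06 rad and linear speed of drum_cheese below 0.01 m/s); the robot touches nothing.
It fails at once if the cheese is tipped by more than 0.3 rad, comes more than 10 mm off the plinth, or drops off it (angle between drum_cheese's own z axis and vertical above 0.3 rad or z of drum_cheese in the frame of plinth_top above 0.01 m or z of drum_cheese in the frame of plinth_top below -0.008 m).
It fails at once if the cheese is gripped or pushed hard (more than 10 N from the fingers) (contact force between the fingers and drum_cheese above 10 N).
It fails at once if the cover touches the cheese (contact force between cover and drum_cheese above 0.3 N).
It fails at once if the cover is slammed (faster than 3 rad/s) (velocity of joint cover below -3 rad/s).
It fails at once if a bystander (price stand, spare drum, grey pyramid) is moved by more than 15 mm (distance of any of price_stand, spare_drum, ash_pyramid from where it was at the start of the episode above 0.015 m).
It also fails if it takes over 67 s, if anything falls off the work surface, if the arm or the gripper's body presses on something with over 40 N, if the wrist force passes 120 N, or if a joint passes its speed limit or range.

## Working session

There is one attempt and no reset: what is moved stays moved. The work goes in short steps, Python scripts to look and compute and a shell command to move; the robot and the scene stay as the last step left them, time stands still between calls to the robot, and variables do not carry over. Pictures are saved under pics/ and viewed, at most 10 in all, crops included, and the job is handed in when it is done.

```bash
mkdir -p pics; ls
python3 - <<'E'
from station import manip, viewer
import cv2,numpy as np
for n in ("scene","top"):
    c=viewer.read_camera(n); cv2.imwrite(f"pics/{n}0.png",c["img"][:,:,::-1])
    print(n,{k:np.round(v,4).tolist() for k,v in c.items() if k!="img"})
s=manip.state();print(s["clock"],s["eef_pos"],s["orientation"],s["wrist_force"],s["gripper_width"])
E
```

```text
pics
scene {'fx': 461.8796, 'fy': 461.8796, 'cx': 331.8548, 'cy': 237.3156, 'k1': -0.0046, 'rvec': [2.2935, -0.7896, 0.2885], 'tvec': [-0.6782, 0.106, 0.8654]}
top {'fx': 581.5716, 'fy': 581.5716, 'cx': 329.0588, 'cy': 226.7536, 'k1': -0.0001, 'rvec': [2.1872, -2.0105, 0.2121], 'tvec': [-0.4015, 0.5869, 0.8221]}
0.1 [ 0.24300749 -0.4931665   0.22991726] [[ 8.97022091e-01  4.41985518e-01 -4.13104289e-04]
 [ 4.41985703e-01 -8.97021510e-01  1.02428851e-03]
 [ 8.21572535e-05 -1.10139561e-03 -9.99999390e-01]] [ 0.75218277 -0.34257408  0.46379916] 0.09422068181258388
```

View pics/scene0.png

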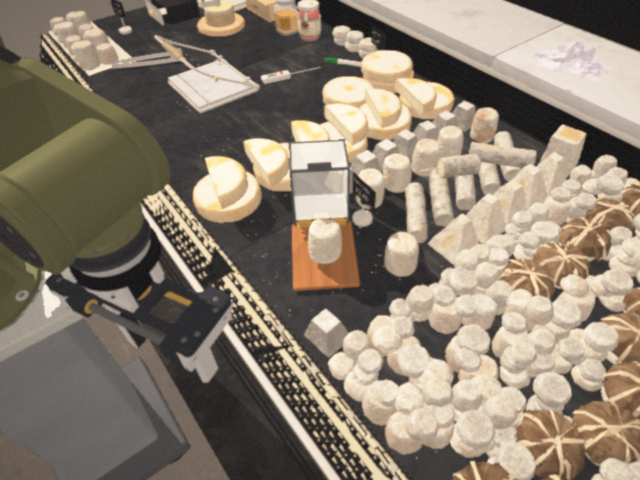

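View pics/top0.png

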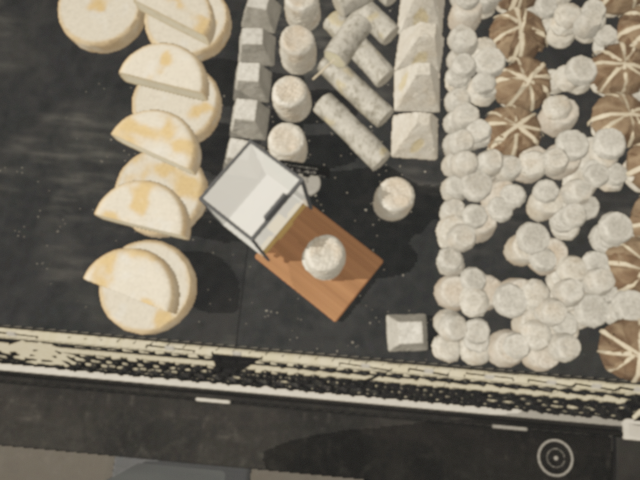

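The top view shows the board with front corners near (382,262) and (337,320), and the cheese top near (324,257). The open cover is at the upper left, around (255,195). I'll measure these with colour masks and look at a zoomed crop.

```bash
cat > h.py <<'E'
from station import manip, viewer
import cv2,numpy as np
from scipy.spatial.transform import Rotation as Rn
def cam(n):
    s=manip.state(); c=viewer.read_camera(n)
    if n=="wrist":
        T=np.eye(4);T[:3,:3]=s["orientation"];T[:3,3]=s["eef_pos"]
        M=np.linalg.inv(T@np.array(c["T_tool_cam"])); c["R"]=M[:3,:3];c["t"]=M[:3,3]
    else: c["R"]=cv2.Rodrigues(np.array(c["rvec"],float))[0];c["t"]=np.array(c["tvec"],float)
    c["K"]=np.array([[c["fx"],0,c["cx"]],[0,c["fy"],c["cy"]],[0,0,1]]);c["d"]=np.array([c["k1"],0,0,0.])
    return c
def ray(c,p):
    u=cv2.undistortPoints(np.array(p,float).reshape(-1,1,2),c["K"],c["d"])[:,0]
    d=np.c_[u,np.ones(len(u))]@c["R"]; return -c["R"].T@c["t"],d
def plane(c,p,z):
    o,d=ray(c,p); return o+d*((z-o[2])/d[:,2])[:,None]
def proj(c,P):
    return cv2.projectPoints(np.array(P,float).reshape(-1,1,3),cv2.Rodrigues(c["R"])[0],c["t"],c["K"],c["d"])[0][:,0]
E
python3 - <<'E'
from h import *
for n,b in (("top",(190,130,410,340)),("scene",(270,120,430,360))):
    c=cam(n);im=c["img"];x0,y0,x1,y1=b
    hsv=cv2.cvtColor(im,cv2.COLOR_RGB2HSV)
    m=cv2.inRange(hsv,(3,110,60),(18,255,255));k=np.zeros_like(m);k[y0:y1,x0:x1]=255;m&=k
    cs=max(cv2.findContours(m,0,1)[0],key=cv2.contourArea)
    ap=cv2.approxPolyDP(cs,3,True)[:,0];print(n,ap.tolist());print(np.round(plane(c,ap,0.012),4)[:,:2].tolist())
    cr=cv2.resize(im[y0:y1,x0:x1],None,fx=2.8 if n=="top" else 2.4,fy=2.8 if n=="top" else 2.4,interpolation=2)
    cv2.imwrite(f"pics/{n}1.png",cr[:,:,::-1])
E
```

```text
top [[304, 207], [265, 253], [269, 260], [257, 254], [255, 257], [335, 321], [382, 260], [316, 208]]
[[0.659, -0.3063], [0.5784, -0.2513], [0.5677, -0.2589], [0.5757, -0.2388], [0.5707, -0.2362], [0.4809, -0.3715], [0.5828, -0.438], [0.6589, -0.3258]]
scene [[350, 221], [333, 219], [341, 227], [342, 253], [329, 264], [316, 263], [309, 257], [306, 239], [311, 220], [292, 224], [294, 290], [359, 286]]
[[0.6707, -0.3036], [0.6465, -0.2769], [0.6452, -0.3054], [0.6031, -0.3616], [0.5662, -0.3678], [0.548, -0.3503], [0.5463, -0.3297], [0.5691, -0.2877], [0.6086, -0.2506], [0.5707, -0.2354], [0.4785, -0.3765], [0.578, -0.4433]]
```

View pics/top1.png

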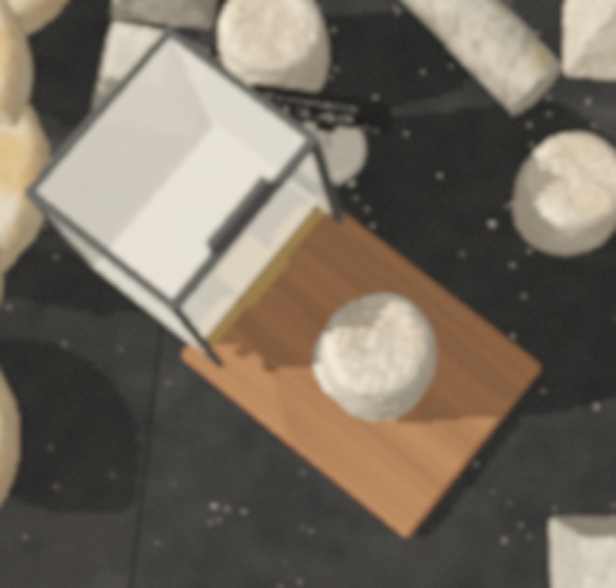

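View pics/scene1.png

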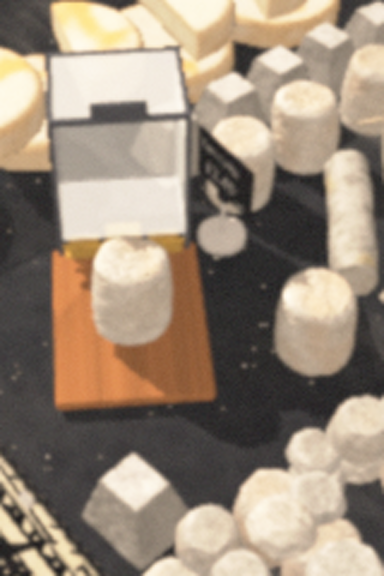

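The zoomed views show the cheese standing toward the board's front, centred in y. The cover is upright at the back with the price stand behind its right corner. The board corners give a stand centre near (0.576, -0.339) and an own x axis at about 56°. Next I get the cheese axis from the tangent rays of its silhouette.

Run:
```python
from h import *
az={}
for n,b in (("top",(298,228,352,286)),("scene",(302,214,346,268))):
    c=cam(n);im=c["img"];x0,y0,x1,y1=b
    hsv=cv2.cvtColor(im,cv2.COLOR_RGB2HSV)
    m=cv2.inRange(hsv,(0,0,90),(40,95,255));k=np.zeros_like(m);k[y0:y1,x0:x1]=255;m&=k
    cs=max(cv2.findContours(m,0,1)[0],key=cv2.contourArea)
    print(n,cv2.boundingRect(cs),"campos",np.round(-c["R"].T@c["t"],3), cv2.minEnclosingCircle(cs))
    o,d=ray(c,cs[:,0]); a=np.arctan2(d[:,1],d[:,0]); print(np.degrees([a.min(),a.max()]),(a.min()+a.max())/2)
    az[n]=(o[:2],(a.min()+a.max())/2)
    if n=="top": print("topface guess",plane(c,[cv2.minEnclosingCircle(cs)[0]],0.08))
(o1,a),(o2,b)=az.values()
A=np.array([[np.cos(a),-np.cos(b)],[np.sin(a),-np.sin(b)]]);t=np.linalg.solve(A,o2-o1);p=o1+t[0]*np.array([np.cos(a),np.sin(a)])
C=np.array([.5765,-.3385]);th=np.radians(56.3);u=np.array([np.cos(th),np.sin(th)]);v=np.array([-u[1],u[0]])
print("cheese",p,"own",(p-C)@u,(p-C)@v)
c=viewer.read_camera("wrist");print(np.round(c["T_tool_cam"],4),c["fx"],c["cx"],c["cy"])
```

```text
top (301, 234, 45, 47) campos [ 0.43  -0.372  0.927] ((323.9827575683594, 256.7758483886719), 23.569108963012695)
[-3.07918002 23.99864161] 0.18255674119531176
topface guess [[ 0.56902484 -0.34761004  0.08      ]]
scene (302, 214, 44, 50) campos [ 0.236 -0.818  0.704] ((323.5, 233.9897918701172), 29.357240676879883)
[50.66756001 58.25067688] 0.9504909246224928
cheese [ 0.57317162 -0.34538231] own -0.007572502970275585 -0.001049550417472807
[[ 8.000e-04 -9.637e-01 -2.669e-01  7.810e-02]
 [ 1.000e+00  8.000e-04 -2.000e-04 -3.000e-04]
 [ 4.000e-04 -2.669e-01  9.637e-01 -1.543e-01]
 [ 0.000e+00  0.000e+00  0.000e+00  1.000e+00]] 422.7832145964161 320.91189529020244 239.35279051186015
```

```bash
cat >> h.py <<'E'
C=np.array([.5765,-.3385]);TH=np.radians(56.3);U=np.array([np.cos(TH),np.sin(TH)]);V=np.array([-U[1],U[0]])
def own(p): p=np.array(p)[...,:2]-C; return np.stack([p@U,p@V],-1)
def Rt(tilt,yaw=0):   # tool x along own x, z down, tilted so the tip leads along own +x
    B=np.c_[np.r_[U,0],np.r_[-V,0],[0,0,-1.]]
    return Rn.from_matrix(B)*Rn.from_euler("zy",[yaw,tilt],degrees=True)
def go(x,y,z,tilt,tip=False):
    """row (normalised) from the measured pose to own x,y (mm), z (mm); of the tip if tip"""
    s=manip.state();R0=np.array(s["orientation"]);T=Rt(tilt)
    P=np.r_[C+U*x/1e3+V*y/1e3,z/1e3]
    if tip: P=P-T.as_matrix()[:,2]*manip.tip_extent
    d=R0.T@(P-s["eef_pos"]);r=(Rn.from_matrix(R0).inv()*T).as_rotvec(degrees=True)
    print("shift",np.round(d/.1,3),"turn",np.round(r/30,3))
def where():
    s=manip.state();R=np.array(s["orientation"]);t=s["eef_pos"]+R[:,2]*manip.tip_extent
    print("t",s["clock"],"tcp own",np.round(own(s["eef_pos"])*1e3,1),"tip own",np.round(own(t)*1e3,1),"z",round(t[2]*1e3,1),"F",np.round(s["wrist_force"],2))
E
python3 -c "
from h import *
go(-39,0,250,15.5);where()"
```

```text
shift [ 3.338  0.28  -0.197] turn [ 0.135  0.505 -0.996]
t 0.35 tcp own [-313.8  191.5] tip own [-313.8  191.5] z 205.3 F [-0.56  0.41  0.91]
```

```bash
python3 -m pendant '[[0.5,0,0,0,0,0],[1,0.1,-0.1,0,0,0],[1,0.1,-0.1,0,0,0]]' 0; python3 -m pendant '[[0.5,0,0,0,0,0],[1,0.1,-0.1,0,0,0],[1,0.1,-0.1,0,0,0]]' >/dev/null;  python3 -m pendant '[[0.3,0,0,0,0,-0.2],[0.6,0.05,0,0,0.1,-0.4],[0.9,0.05,0,0.05,0.3,-0.7],[0.9,0.05,0,0.1,0.4,-0.95],[0.9,0.05,0,0.13,0.5,-0.996],[0.9,0.05,0,0.135,0.505,-0.996]]' >/dev/null; python3 -c "
from h import *
where();go(-39,0,250,15.5)"
```

```text
clock: 0.65
eef_pos: [0.3412, -0.4566, 0.2414]
orientation: [[0.895, 0.445, 0.001], [0.445, -0.895, -0.001], [0.001, 0.002, -1.0]]
wrist_force: [-0.7, -0.1, 0.4]
gripper_width: 0.0738
grasp_force: 0.0
t 1.55 tcp own [-77.2  24.8] tip own [-70.5  24.8] z 225.5 F [0.33 0.35 0.42]
shift [0.369 0.248 0.098] turn [-0.001 -0.002 -0.003]
```

```bash
python3 -m pendant '[[0.36,0.24,0.1,0,0,0],[0.36,0.24,0.1,0,0,0],[0.37,0.25,0.1,0,0,0],[0.37,0.25,0.1,0,0,0]]' >/dev/null
python3 - <<'E'
from h import *
where()
c=cam("wrist");cv2.imwrite("pics/w1.png",c["img"][:,:,::-1])
im=c["img"];hsv=cv2.cvtColor(im,cv2.COLOR_RGB2HSV)
m=cv2.inRange(hsv,(3,100,50),(20,255,255))
cs=max(cv2.findContours(m,0,1)[0],key=cv2.contourArea);ap=cv2.approxPolyDP(cs,5,True)[:,0]
for p,q in zip(ap.tolist(),np.round(own(plane(c,ap,.012))*1e3,1).tolist()):print(p,q)
print("campos own",own(-c["R"].T@c["t"]))
E
```

```text
t 1.95 tcp own [-37.6  -0.2] tip own [-31.   -0.3] z 226.6 F [0.23 0.03 0.21]
[264, 156] [77.2, 54.9]
[265, 173] [60.7, 53.9]
[256, 170] [63.7, 62.6]
[257, 318] [-79.7, 61.8]
[285, 320] [-81.5, 34.6]
[292, 287] [-49.5, 27.8]
[306, 281] [-43.7, 14.2]
[288, 262] [-25.4, 31.6]
[287, 238] [-2.2, 32.6]
[302, 213] [21.9, 18.1]
[321, 206] [28.7, -0.3]
[338, 212] [22.9, -16.7]
[360, 237] [-1.3, -37.9]
[358, 264] [-27.3, -36.0]
[339, 282] [-44.7, -17.6]
[351, 289] [-51.5, -29.2]
[356, 319] [-80.6, -34.1]
[382, 320] [-81.7, -59.3]
[384, 170] [63.6, -61.3]
[375, 173] [60.7, -52.6]
[375, 156] [77.2, -52.6]
campos own [-0.00332424 -0.00028826]
```

View pics/w1.png

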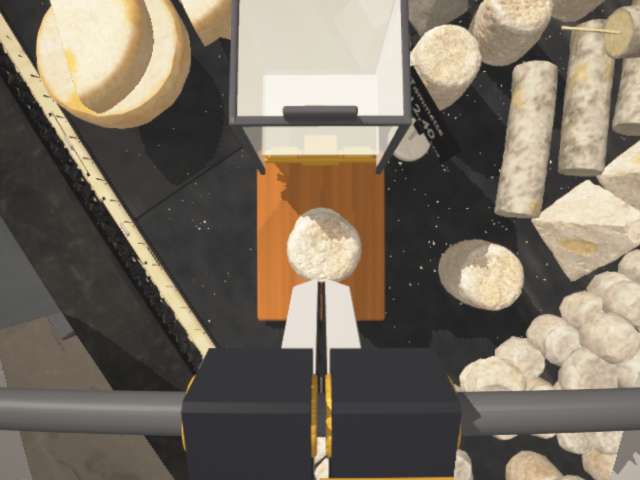

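The wrist view shows the board with columns 256–384 and front edge at row 320. The cheese disc is about (323,246), with the plinth peeking out behind it at row 207. So the stand centre is about (1.6, 0.8) mm off my estimate and the cheese lies about 10 mm forward. I'll fit a circle to its side arcs.

```bash
sed -i 's/^C=np.array(\[.5765,-.3385\]);/C=np.array([.5765,-.3385]);/; s/from_euler("zy"/from_euler("ZY"/; s/def go(x,y,z,tilt,tip=False)/def go(x,y,z,tilt,tip=False,yaw=0)/; s/T=Rt(tilt)$/T=Rt(tilt,yaw)/' h.py
sed -i 's/^def own/C=C+U*.0016+V*.0008\ndef own/' h.py
cat >> h.py <<'E'
from scipy.optimize import least_squares
def cheese(c,box,zs=.070,save=None):
    """circle through the cheese's outline pixels next to board colour, in box (x0,y0,x1,y1); own mm at height zs"""
    hsv=cv2.cvtColor(c["img"],cv2.COLOR_RGB2HSV);m=cv2.inRange(hsv,(3,90,40),(20,255,255))
    m=cv2.morphologyEx(m,cv2.MORPH_OPEN,np.ones((3,3)))
    x0,y0,x1,y1=box;xm=(x0+x1)//2;pts=[]
    for r in range(y0,y1):
        L=[x for x in range(x0,xm) if m[r,x]];R=[x for x in range(xm,x1) if m[r,x]]
        if L: pts.append((max(L)+.5,r))
        if R: pts.append((min(R)-.5,r))
    P=own(plane(c,pts,zs))*1e3
    f=least_squares(lambda p:np.hypot(*(P-p[:2]).T)-p[2],[0,0,31],loss="soft_l1");return f.x,np.abs(f.fun).mean(),pts
E
python3 - <<'E'
from h import *
c=cam("wrist")
for b in ((270,228,378,278),(270,235,378,274)):
    for z in (.06,.074):
        r=cheese(c,b,z);print(z,np.round(r[0],1),round(r[1],2),len(r[2]))
x=cv2.resize(c["img"][190:300,250:390],None,fx=5,fy=5,interpolation=2);cv2.imwrite("pics/w1c.png",x[:,:,::-1])
go(-85,0,60,20,True,-18)
E
```

```text
0.06 [-12.5  -3.3  31.5] 0.22 100
0.074 [-12.2  -3.3  30.2] 0.21 100
0.06 [-12.4  -3.3  31.5] 0.19 78
0.074 [-12.1  -3.2  30.3] 0.18 78
shift [-0.964  0.016  1.47 ] turn [ 0.184  0.15  -0.574]
```

View pics/w1c.png

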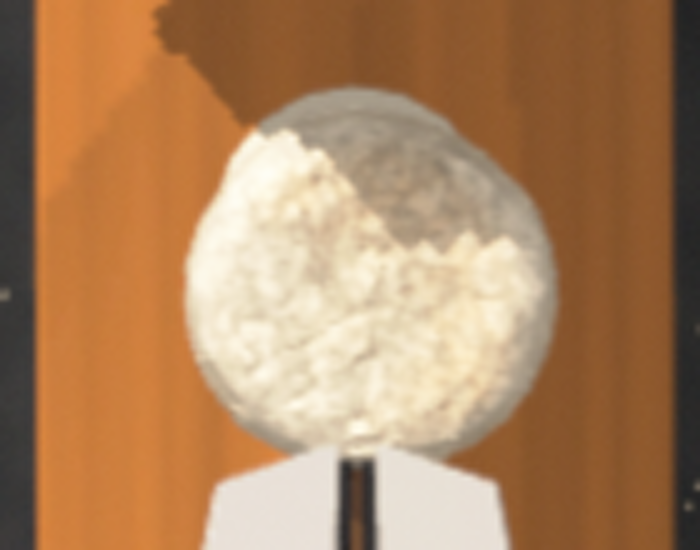

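```bash
python3 -c "
from h import *
go(-85,-22.8,130,20,True,-15)"
```

```text
shift [-0.778  0.24   0.795] turn [ 0.154  0.15  -0.479]
```

```bash
python3 -m pendant '[[-0.35,0.12,0.3,0,0,-0.1],[-0.7,0.24,0.6,0.08,0.08,-0.3],[-0.78,0.24,0.8,0.15,0.15,-0.479],[-0.78,0.24,0.8,0.154,0.15,-0.479]]' >/dev/null;python3 -m pendant '[[-0.78,0.24,0.8,0.154,0.15,-0.479]]' >/dev/null; python3 -c "
from h import *
where();go(-85,-22.8,34,20,True,-15)"
```

```text
t 2.55 tcp own [-108.3  -42.8] tip own [-99.5 -39.5] z 93.5 F [-0.1  -1.31  2.2 ]
shift [-0.028 -0.114  0.625] turn [-0.067 -0.069  0.268]
```

```bash
python3 -m pendant '[[0,0,0,0,0,0],[0,0,0,0,0,0]]' >/dev/null; python3 -c "
from h import *
where();go(-85,-22.8,34,20,True,-15)"
```

```text
t 2.75 tcp own [-108.9  -40.7] tip own [-100.1  -37.1] z 85.1 F [-0.03  0.36  0.96]
shift [-0.003 -0.086  0.547] turn [-0.085 -0.081  0.256]
```

```bash
python3 -m pendant '[[0,-0.09,0.2,0,0,0.1],[0,-0.09,0.4,-0.06,-0.06,0.2],[0,-0.09,0.547,-0.085,-0.08,0.256],[0,-0.09,0.547,-0.085,-0.08,0.256],[0,-0.09,0.547,-0.085,-0.08,0.256]]' >/dev/null; python3 -c "
from h import *
where();go(-85,-22.8,34,20,True,-15);go(-62,-16.6,34,20,True,-15)
c=cam('wrist');cv2.imwrite('pics/w2.png',c['img'][:,:,::-1])"
```

```text
t 3.25 tcp own [-93.1 -25.8] tip own [-84.9 -23.7] z 38.6 F [ 0.42 -1.57 -0.23]
shift [-0.015 -0.008  0.044] turn [0.009 0.003 0.011]
shift [ 0.209 -0.007  0.125] turn [0.009 0.003 0.011]
```

View pics/w2.png

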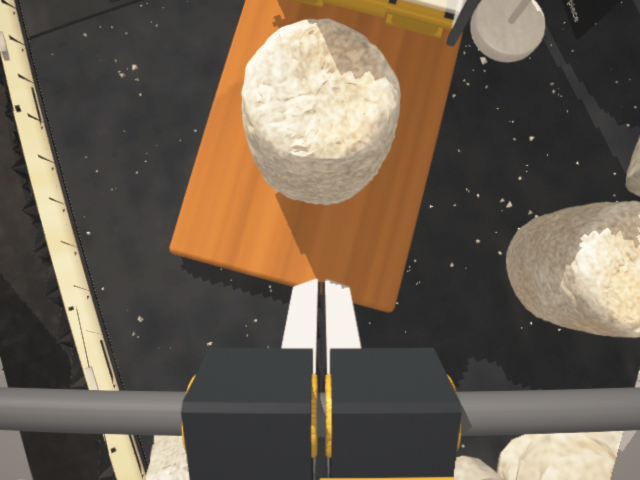

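The view shows the closed fingertips at (321,282), aligned with the cheese axis at column 320 and its near foot at row 203. I'm advancing along the heading.

```bash
python3 -m pendant '[[0.08,0,0.07,0,0,0],[0.16,0,0.1,0,0,0],[0.22,0,0.12,0,0,0],[0.27,0,0.14,0,0,0],[0.27,0,0.14,0,0,0],[0.27,0,0.14,0,0,0]]' >/dev/null; python3 -c "
from h import *
where()
c=cam('wrist');cv2.imwrite('pics/w3.png',c['img'][:,:,::-1])
s=manip.state();print(np.round(np.array(s['orientation'])[:,2],3))"
```

```text
t 3.9 tcp own [-64.2 -16.7] tip own [-55.9 -14.5] z 30.3 F [ 0.04 -0.3   0.02]
[ 0.11   0.325 -0.939]
```

View pics/w3.png

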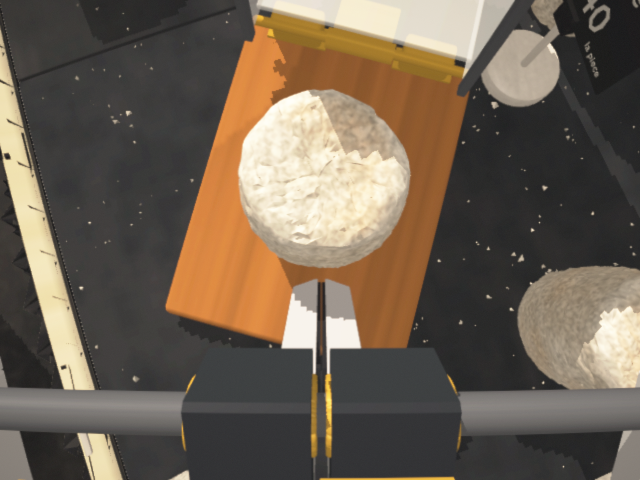

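The tip at (322,282) sits about 6 mm short of the cheese front at row 266, with the cheese centre at column 324. Next is a slow push in about 1 mm rows.

```bash
python3 -m pendant '[[0.02,0,-0.025,0,0,0],[0.03,0,-0.02,0,0,0],[0.04,0,-0.017,0,0,0],[0.05,0,-0.014,0,0,0],[0.06,0,-0.01,0,0,0],[0.07,0,-0.007,0,0,0],[0.08,0,-0.003,0,0,0],[0.09,0,0,0,0,0],[0.104,0,0.006,0,0,0],[0.104,0,0.006,0,0,0]]' |grep force
python3 - <<'E'
from h import *
where()
c=cam('wrist');cv2.imwrite('pics/w4.png',c['img'][:,:,::-1])
for z in (.06,.07):
  for b in ((180,130,460,260),(180,170,460,265)):
    r=cheese(c,b,z);print(np.round(r[0],1),round(r[1],2),len(r[2]))
E
```

```text
wrist_force: [-0.0, -0.3, -0.4]
grasp_force: 0.5
t 4.95 tcp own [-54.4 -14. ] tip own [-46.1 -11.8] z 33.3 F [-0.05 -0.27 -0.36]
[-4.  -1.3 34.1] 0.37 260
[-4.1 -1.6 34. ] 0.22 190
[-5.8 -1.8 32. ] 0.35 260
[-5.9 -2.  32. ] 0.21 190
```

```bash
python3 -m pendant '[[0.009,0,0.003,0,0,0],[0.019,0,0.007,0,0,0],[0.028,0,0.01,0,0,0],[0.038,0,0.014,0,0,0],[0.047,0,0.017,0,0,0],[0.055,0,0.02,0,0,0],[0.055,0,0.02,0,0,0],[0.055,0,0.02,0,0,0]]' |grep force; python3 -c "
from h import *
where()"
python3 -m pendant '[[-0.02,0,-0.007,0,0,0],[-0.1,0,-0.035,0,0,0],[-0.3,0,-0.1,0,0,0],[-0.4,0,-0.2,0,0,0]]' >/dev/null
python3 -m pendant '[[0,0,-0.3,0,0,0],[0,0,-0.6,0,0,0],[0,0,-0.9,0,0,0],[0,0,-0.9,0,0,0]]' >/dev/null
python3 -c "
from h import *
where();go(-40.6,-1,250,15.5)"
```

```text
wrist_force: [-0.3, -0.5, 0.7]
grasp_force: 0.3
t 5.8 tcp own [-48.8 -12.4] tip own [-40.5 -10.2] z 33.2 F [-0.31 -0.55  0.74]
t 6.6 tcp own [-123.8  -33.7] tip own [-115.5  -31.6] z 127.8 F [ 0.17 -1.1   1.07]
shift [ 1.171 -0.091 -0.627] turn [-0.139 -0.147  0.485]
```

```bash
python3 -m pendant '[[0,0,-0.4,0,0,0.1],[0.4,0,-0.63,0,0,0.2],[0.8,-0.09,-0.63,-0.07,-0.07,0.35],[1,-0.09,-0.63,-0.139,-0.147,0.485],[1,-0.09,-0.63,-0.139,-0.147,0.485],[1,-0.09,-0.63,-0.139,-0.147,0.485]]' >/dev/null
python3 - <<'E'
from h import *
where()
c=cam('wrist');cv2.imwrite('pics/w5.png',c['img'][:,:,::-1])
print("campos",own(-c["R"].T@c["t"])*1e3)
hsv=cv2.cvtColor(c['img'],cv2.COLOR_RGB2HSV);m=cv2.inRange(hsv,(3,100,50),(20,255,255))
cs=max(cv2.findContours(m,0,1)[0],key=cv2.contourArea);ap=cv2.approxPolyDP(cs,5,True)[:,0]
for p,q in zip(ap.tolist(),np.round(own(plane(c,ap,.012))*1e3,1).tolist()):print(p,q,end=" ")
E
```

```text
t 7.2 tcp own [-54.3  -4.2] tip own [-47.5  -4. ] z 215.8 F [ 0.32 -0.64  0.73]
campos [-20.48459154  -5.34206759]
[262, 137] [77.2, 53.9] [262, 155] [60.1, 53.7] [254, 152] [62.9, 61.3] [254, 305] [-81.6, 60.6] [287, 307] [-83.2, 29.4] [294, 285] [-62.5, 22.9] [317, 278] [-55.8, 1.3] [321, 307] [-83.0, -2.6] [322, 283] [-60.4, -3.5] [330, 278] [-55.7, -11.0] [350, 287] [-64.1, -29.8] [354, 307] [-82.9, -33.7] [383, 307] [-82.8, -61.0] [385, 150] [65.1, -62.4] [375, 154] [61.3, -52.9] [374, 137] [77.4, -52.0]
```

Run:
```python
from h import *
c=cam('wrist')
where()
hsv=cv2.cvtColor(c['img'],cv2.COLOR_RGB2HSV);m=cv2.inRange(hsv,(3,90,40),(20,255,255))
hol=cv2.bitwise_not(m)[155:300,258:380];cs=[k for k in cv2.findContours(hol,0,1)[0] if cv2.contourArea(k)>1000]
print([cv2.boundingRect(k) for k in cs])
for b in ((268,200,376,255),(268,215,376,262)):
    for z in (.06,.074):
        r=cheese(c,b,z);print(z,np.round(r[0],1),round(r[1],2),len(r[2]))
cv2.imwrite('pics/w5c.png',cv2.resize(c["img"][130:320,240:400],None,fx=4,fy=3.15,interpolation=2)[:,:,::-1])
```

```text
t 7.3 tcp own [-55.3  -4.4] tip own [-48.5  -4.2] z 214.7 F [-0.31 -0.01  0.48]
[(23, 24, 77, 76)]
0.06 [-1.8 -0.5 31.6] 0.21 110
0.074 [-2.6 -0.7 30.3] 0.2 110
0.06 [-2.4 -0.5 31.4] 0.54 94
0.074 [-3.1 -0.7 30.2] 0.52 94
```

View pics/w5c.png

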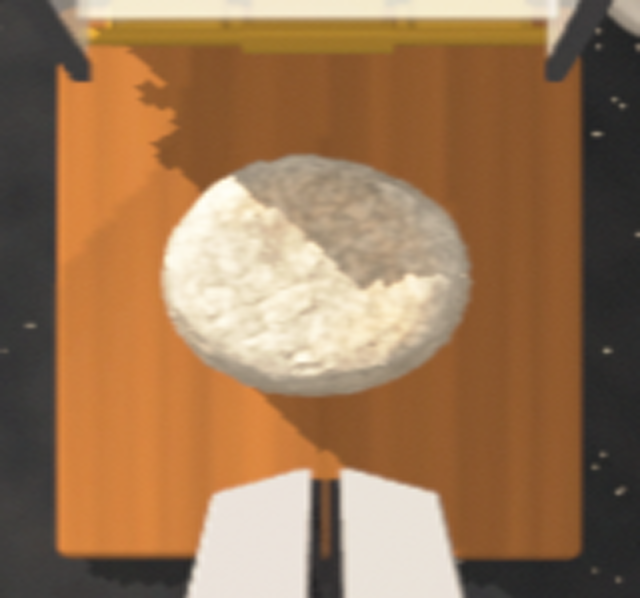

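Run:
```python
from h import *
c=cam('wrist')
where()
hsv=cv2.cvtColor(c['img'],cv2.COLOR_RGB2HSV);m=cv2.inRange(hsv,(3,90,40),(20,255,255))
hol=cv2.bitwise_not(m)[158:268,258:380];k=max(cv2.findContours(hol,0,1)[0],key=cv2.contourArea)
e=cv2.fitEllipse(k);p=np.array(e[0])+[258,158];print(p,e[1])
for z in (.06,.07,.08):print(z,own(plane(c,[p],z))*1e3)
x=[int(v) for v in p];bd=[np.flatnonzero(m[r,200:440])[[0,-1]]+200 for r in range(270,300,5)]
print(own(plane(c,[(q,r) for b,r in zip(bd,range(270,300,5)) for q in b],.012))[:,1].reshape(-1,2).mean()*1e3)
go(-60,-8,34,20,True,-15)
```

```text
t 7.35 tcp own [-55.3  -4.5] tip own [-48.6  -4.2] z 214.5 F [-0.37 -0.35  0.72]
[318.22948837 216.81189346] (74.73091888427734, 75.8937759399414)
0.06 [[-1.90961447 -0.40120434]]
0.07 [[-2.4725035  -0.55779345]]
0.08 [[-3.03539254 -0.71438256]]
-0.5941008542726863
shift [-0.613  0.074  1.708] turn [ 0.136  0.142 -0.479]
```

The crop shows the whole cheese outline clear of the fingertips: ellipse centre (318,217), about (-2.4, 0) mm from the board's middle. That is within tolerance. I'll lift, pass over the cover to its back, and recheck from the top camera there.

```bash
python3 -m pendant '[[0,0,-0.2,0,0,0],[0.2,0,-0.4,0,-0.2,0],[0.5,-0.04,-0.45,0,-0.45,0],[0.9,-0.04,-0.4,0,-0.517,0],[1,-0.04,-0.4,0,-0.517,0],[1,-0.04,-0.4,0,-0.517,0]]' >/dev/null
python3 -c "
from h import *
where();go(205,0,250,0,True)"
```

```text
t 7.95 tcp own [32.1 -0.9] tip own [32.1 -0.7] z 279.6 F [ 0.45 -0.08 -0.5 ]
shift [ 1.729 -0.     0.3  ] turn [-0.016 -0.005  0.007]
```

```bash
python3 -m pendant '[[0.3,0,0,-0.01,0,0],[0.6,0,0,-0.016,0,0],[0.86,0,0.1,-0.016,0,0],[0.86,0,0.1,-0.016,0,0]]' >/dev/null; python3 -m pendant '[[0.3,0,0,0,0,0],[0.6,0,0,0,0,0],[0.87,0,0.1,0,0,0],[0.87,0,0.15,0,0,0],[0.87,0,0.15,0,0,0]]' >/dev/null
python3 - <<'E'
from h import *
where();go(205,0,135,0,True);print(manip.state()["q"])
c=cam('top');cv2.imwrite('pics/t2.png',c['img'][:,:,::-1])
b=c['img'][252:262,300:380];hsv=cv2.cvtColor(c['img'],cv2.COLOR_RGB2HSV)
m=cv2.inRange(hsv,(0,0,90),(40,95,255));k=np.zeros_like(m);k[215:290,290:360]=255;m&=k
cs=max(cv2.findContours(m,0,1)[0],key=cv2.contourArea);print(cv2.boundingRect(cs),cv2.minEnclosingCircle(cs))
for p in ((323.98,256.78),cv2.minEnclosingCircle(cs)[0]):print(own(plane(c,[p],.07))*1e3)
E
```

```text
t 8.85 tcp own [202.2  -0.8] tip own [202.2  -0.7] z 253.9 F [-0.41 -0.53  0.46]
shift [ 0.027 -0.006  1.189] turn [-0.002 -0.002  0.001]
[-2.92255326e-01  6.62517932e-01  8.86420493e-01  1.23102310e-03
  1.59361087e+00  2.95444200e-01]
(297, 231, 43, 47) ((318.3341979980469, 254.1632080078125), 23.451587677001953)
[[-12.17587791  -0.83837476]]
[[-3.10834567  1.32083245]]
```

```bash
python3 -m pendant '[[0.03,0,0.3,0,0,0],[0.03,0,0.6,0,0,0],[0.03,0,0.9,0,0,0],[0.03,0,1,0,0,0],[0.03,0,1,0,0,0]]' |grep force; python3 -m pendant '[[0,0,0.18,0,0,0],[0,0,0.18,0,0,0],[0,0,0.18,0,0,0]]' |grep force;python3 -c "
from h import *
where()
print('theta: tip x, z')
for t in np.arange(1.75,-.01,-.125):
    a,b=112,83+8*np.sin(t);print(round(t,3),np.round([70-a*np.cos(t)+b*np.sin(t),27+a*np.sin(t)+b*np.cos(t)],0))"
```

```text
wrist_force: [0.3, 0.0, 0.5]
grasp_force: 0.0
wrist_force: [-0.5, -0.1, 1.1]
grasp_force: 0.0
t 9.7 tcp own [207.2  -1. ] tip own [207.3  -1. ] z 139.3 F [-0.52 -0.1   1.05]
theta: tip x, z
1.75 [179. 121.]
1.625 [167. 134.]
1.5 [153. 145.]
1.375 [137. 155.]
1.25 [121. 162.]
1.125 [103. 167.]
1.0 [ 85. 170.]
0.875 [ 67. 170.]
0.75 [ 48. 168.]
0.625 [ 30. 164.]
0.5 [ 13. 157.]
0.375 [ -3. 148.]
0.25 [-17. 137.]
0.125 [-31. 124.]
0.0 [-42. 110.]
```

```bash
python3 -m pendant '[[-0.12,0,0,0,0,0],[-0.22,0,0,0,0,0],[-0.30,0,0,0,0,0],[-0.36,0,0.02,0,0,0],[-0.41,0,0,0,0,0],[-0.46,0,-0.02,0,0,0],[-0.5,0,-0.04,0,0,0],[-0.54,0,-0.06,0,0,0],[-0.58,0,-0.08,0,0,0],[-0.62,0,-0.11,0,0,0],[-0.66,0,-0.13,0,0,0],[-0.7,0,-0.16,0,0,0],[-0.78,0,-0.19,0,0,0],[-0.86,0,-0.23,0,0,0],[-0.86,0,-0.23,0,0,0]]' |grep force
python3 - <<'E'
from h import *
where()
c=cam('scene');cv2.imwrite('pics/s3.png',c['img'][:,:,::-1])
E
```

```text
wrist_force: [0.9, 0.5, -1.1]
grasp_force: 0.1
t 11.2 tcp own [120.1  -0.6] tip own [120.1  -0.6] z 160.8 F [ 0.93  0.48 -1.06]
```

```bash
python3 -m pendant '[[-0.08,0,-0.03,0,0,0],[-0.17,0,-0.05,0,0,0],[-0.26,0,-0.07,0,0,0],[-0.35,0,-0.08,0,0,0],[-0.44,0,-0.08,0,0,0],[-0.53,0,-0.08,0,0,0],[-0.62,0,-0.07,0,0,0],[-0.72,0,-0.06,0,0,0],[-0.81,0,-0.04,0,0,0],[-0.9,0,-0.02,0,0,0],[-0.9,0,-0.02,0,0,0]]' |grep force
python3 - <<'E'
from h import *
where()
c=cam('wrist');cv2.imwrite('pics/w6.png',c['img'][:,:,::-1])
E
```

```text
wrist_force: [-0.8, -0.5, 0.9]
grasp_force: 0.0
t 12.35 tcp own [30.  -0.6] tip own [30.  -0.7] z 161.8 F [-0.76 -0.55  0.86]
```

View pics/w6.png

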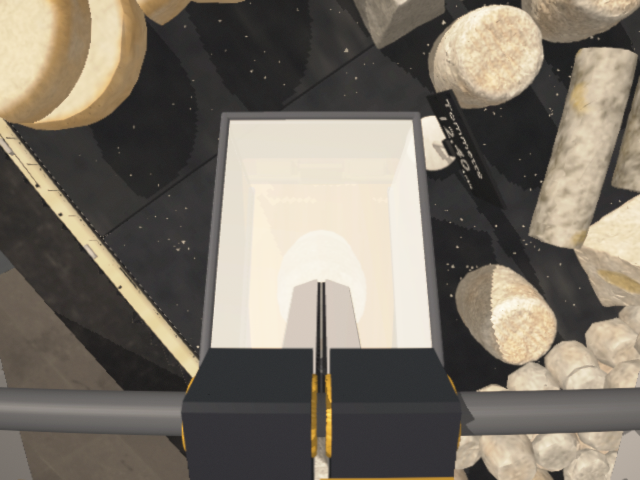

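The view shows the clear cover coming down ahead of the fingers, with its dark edges at columns 205–435. The cheese is visible inside at (322,270) and free of it. Continuing along the arc.

```bash
python3 -m pendant '[[-0.05,0,0.02,0,0,0],[-0.11,0,0.045,0,0,0],[-0.17,0,0.075,0,0,0],[-0.21,0,0.1,0,0,0],[-0.25,0,0.125,0,0,0],[-0.29,0,0.145,0,0,0],[-0.33,0,0.17,0,0,0],[-0.37,0,0.195,0,0,0],[-0.40,0,0.22,0,0,0],[-0.44,0,0.25,0,0,0],[-0.47,0,0.28,0,0,0],[-0.51,0,0.31,0,0,0],[-0.54,0,0.34,0,0,0],[-0.58,0,0.37,0,0,0],[-0.61,0,0.40,0,0,0],[-0.64,0,0.43,0,0,0],[-0.67,0,0.46,0,0,0],[-0.67,0,0.46,0,0,0]]' |grep force;python3 -c "
from h import *
where()"; python3 -m pendant '[[-0.01,0,0.02,0,0,0],[-0.02,0,0.04,0,0,0],[-0.03,0,0.06,0,0,0],[-0.04,0,0.07,0,0,0],[-0.05,0,0.08,0,0,0],[-0.05,0,0.08,0,0,0]]' |grep force;python3 -c "
from h import *
where()"
```

```text
wrist_force: [-0.1, 0.4, -0.2]
grasp_force: 0.0
t 14.2 tcp own [-35.9  -0.7] tip own [-35.8  -0.7] z 115.5 F [-0.09  0.37 -0.19]
wrist_force: [-1.1, 10.5, 16.0]
grasp_force: 8.2
t 14.8 tcp own [-39.1  -1.1] tip own [-39.   -1.2] z 110.1 F [-1.12 10.49 15.99]
```

```bash
python3 -m pendant '[[0.02,0,0.005,0,0,0],[0.03,0,0.01,0,0,0],[0.03,0,0.015,0,0,0],[0.03,0,0.015,0,0,0]]' |grep force;python3 -c "
from h import *
where()"; python3 -m pendant '[[0,0,-0.05,0,0,0],[0,0,-0.2,0,0,0],[0,0,-0.5,0,0,0],[0,0,-0.9,0,0,0],[0,0,-0.9,0,0,0],[0,0,-0.9,0,0,0]]' |grep force
python3 - <<'E'
from h import *
where()
c=cam('wrist');im=c['img'];cv2.imwrite('pics/w7.png',im[:,:,::-1])
P=[]
for x,y,z in ((-68,-54,110),(-68,54,110),(66,54,110),(66,-54,110)): P.append(np.r_[C+U*x/1e3+V*y/1e3,z/1e3])
print(proj(c,P).round(1))
g=im.mean(2)
for r in (180,240): print(r,g[r,170:470:2].astype(int).tolist())
E
```

```text
wrist_force: [-14.8, 0.2, 26.7]
grasp_force: 13.2
t 15.2 tcp own [-38.7  -1.2] tip own [-38.7  -1.3] z 110.0 F [-14.76   0.19  26.71]
wrist_force: [-0.7, -0.4, -0.8]
grasp_force: 0.0
t 15.8 tcp own [-37.4  -1. ] tip own [-37.4  -1. ] z 197.6 F [-0.72 -0.45 -0.8 ]
[[398.4 289.3]
 [239.4 289.1]
 [229.2  80.1]
 [409.2  80.6]]
180 [55, 56, 55, 56, 59, 58, 59, 59, 60, 59, 60, 58, 57, 55, 56, 56, 55, 55, 55, 52, 53, 51, 56, 55, 55, 55, 57, 55, 54, 52, 52, 71, 106, 103, 92, 147, 217, 217, 217, 218, 222, 221, 221, 221, 220, 218, 222, 222, 223, 223, 222, 223, 222, 223, 226, 235, 236, 236, 235, 236, 237, 238, 238, 238, 238, 238, 237, 238, 235, 234, 235, 234, 234, 235, 235, 236, 234, 235, 235, 237, 237, 236, 237, 236, 235, 236, 237, 235, 237, 237, 237, 238, 237, 237, 236, 236, 231, 222, 222, 222, 222, 223, 222, 223, 222, 230, 237, 237, 238, 238, 238, 236, 236, 236, 236, 166, 109, 106, 94, 51, 40, 39, 41, 40, 38, 40, 40, 78, 69, 40, 41, 43, 42, 41, 44, 105, 47, 58, 120, 41, 39, 41, 49, 55, 58, 63, 58, 59, 60, 60]
240 [188, 138, 56, 43, 58, 59, 60, 58, 60, 60, 60, 60, 61, 60, 60, 59, 60, 59, 61, 61, 60, 61, 60, 58, 58, 56, 56, 56, 59, 61, 61, 61, 62, 91, 105, 99, 86, 196, 216, 216, 216, 220, 221, 221, 220, 219, 218, 221, 222, 221, 221, 222, 222, 222, 221, 221, 221, 221, 221, 221, 220, 220, 221, 221, 221, 222, 223, 222, 222, 222, 221, 221, 221, 220, 220, 220, 220, 221, 221, 220, 220, 220, 221, 222, 222, 222, 221, 221, 221, 221, 221, 222, 221, 221, 220, 220, 220, 220, 220, 220, 221, 222, 222, 220, 230, 237, 237, 237, 237, 237, 235, 235, 235, 229, 122, 107, 101, 78, 41, 41, 39, 40, 38, 41, 39, 41, 40, 41, 40, 41, 41, 41, 40, 40, 42, 41, 42, 40, 38, 36, 38, 38, 40, 39, 41, 45, 85, 149, 166, 184]
```

```bash
python3 -c "
from station import manip
print(manip.finish_job())"
```

```text
the job is handed in; nothing more can be done
None
```

I nudged the cheese to about 2.5 mm from the plinth's centre, pressed the cover down to its stop and handed the job in with the arm clear; no verdict came back, and I didn't re-measure the cheese after closing.

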